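Set the stock tags of the jar bins

TASK

Set the hinged stock tags on the board so that only the full bins, those with four jars, show green: behind each tag stands its bin, and a tag shows the face that lies uppermost. Push every wrong tag over to its other side; leave the tags that are already right showing what they show, and do not shift or lift the bins or the things around the board.

Things in the scene. Friction and masses are not known exactly. Their poses are not given: they have to be found in the camera images.
- board: flat wooden board, 230 x 356 x 8 mm, fixed on the bench, with four tag holders in a row near its front edge and four bins in a row behind. Origin on its underside, below the tags' hinge line at the middle of the row (52 mm from the front edge). x: level, from tags to bins; y: along the row; z up. Tags stand at x = 0, y = +-43 and +-129 mm; their numbers do not follow the row
- tag_1 (a joint): hinge angle of tag 1, rad: plate 48 mm wide, 4 mm thick, 44 mm long from its hinge, 40 g, slippery (friction 0.2), one face green, one orange. Hinge axis level along the board's y, 34 mm above the bench. 0 = upright; +0.9 = at its stop, leaning back to its bin, green face up (shows green); -0.9 = at its stop, leaning forward, orange face up. Swings freely; past upright it drops to the other stop
- tag_2 (a joint): hinge angle of tag 2, the same as tag 1: +0.9 = leans back to its bin and shows green, -0.9 = leans forward and shows orange
- tag_3 (a joint): hinge angle of tag 3, the same as tag 1: +0.9 = leans back to its bin and shows green, -0.9 = leans forward and shows orange
- tag_4 (a joint): hinge angle of tag 4, the same as tag 1: +0.9 = leans back to its bin and shows green, -0.9 = leans forward and shows orange
- tag_1_edge (a point): middle of the free (upper) edge of tag 1, 44 mm from its hinge axis: about 61 mm above the bench and 34 mm before or behind the hinge when the tag leans at a stop, 78 mm high when it is upright
- tag_2_edge (a point): middle of the free (upper) edge of tag 2, 44 mm from its hinge axis: about 61 mm above the bench and 34 mm before or behind the hinge when the tag leans at a stop, 78 mm high when it is upright
- tag_3_edge (a point): middle of the free (upper) edge of tag 3, 44 mm from its hinge axis: about 61 mm above the bench and 34 mm before or behind the hinge when the tag leans at a stop, 78 mm high when it is upright
- tag_4_edge (a point): middle of the free (upper) edge of tag 4, 44 mm from its hinge axis: about 61 mm above the bench and 34 mm before or behind the hinge when the tag leans at a stop, 78 mm high when it is upright
- place_1 (a point): point on the board's top (8 mm above the bench), 129 mm straight behind the hinge of tag 1, where the middle of the bin that belongs to tag 1 stands. The fixed steel holder at the hinge (70 mm wide along the row, 30 mm deep) has a cheek at each side of the tag, up to 38 mm above the bench
- place_2 (a point): point on the board's top (8 mm above the bench), 129 mm straight behind the hinge of tag 2, where the middle of the bin that belongs to tag 2 stands
- place_3 (a point): point on the board's top (8 mm above the bench), 129 mm straight behind the hinge of tag 3, where the middle of the bin that belongs to tag 3 stands
- place_4 (a point): point on the board's top (8 mm above the bench), 129 mm straight behind the hinge of tag 4, where the middle of the bin that belongs to tag 4 stands
- bin_full_a: open blue plastic bin, 82 x 80 mm, 36 mm high, standing loose on the board behind one of the tags; full: it holds four small glass jars with yellow lids (the lids reach about 53 mm above the bin's underside; the jars stay with the bin). The bin's front wall stands about 88 mm behind the hinge line. Origin at the centre of its underside, z up.
- bin_full_b: open blue plastic bin, 82 x 80 mm, 36 mm high, standing loose on the board behind one of the tags; the other full bin, also with four small jars. Origin at the centre of its underside, z up.
- bin_low: open blue plastic bin, 82 x 80 mm, 36 mm high, standing loose on the board behind one of the tags; not full: only one small jar is left in it. Origin at the centre of its underside, z up.
- bin_empty: open blue plastic bin, 82 x 80 mm, 36 mm high, standing loose on the board behind one of the tags; not full: it holds nothing. Origin at the centre of its underside, z up.
- tape: loose bystander: roll of teal tape lying flat, 92 mm across, 18 mm high, origin at the centre of its underside
- mixing_cup: loose bystander: clear plastic cup, 63 mm across, 72 mm high, origin at the centre of its underside
- eraser: loose bystander: blue and white eraser, 18 x 38 x 11 mm, origin at the centre of its underside

How it is judged:
At the end, for the whole second after the job is handed in: Each tag with a full bin behind it leans back at more than 0.7 rad (green face up); each tag with a bin that is not full (one jar, or none) leans forward past -0.7 rad (orange face up); all bins stand upright in their places (within 0.1 rad) ((horizontal distance between bin_full_a and place_1 above 0.04 m or value of joint tag_1 above 0.7 rad) and (horizontal distance between bin_full_b and place_1 above 0.04 m or value of joint tag_1 above 0.7 rad) and (horizontal distance between bin_low and place_1 above 0.04 m or value of joint tag_1 below -0.7 rad) and (horizontal distance between bin_empty and place_1 above 0.04 m or value of joint tag_1 below -0.7 rad) and (horizontal distance between bin_full_a and place_2 above 0.04 m or value of joint tag_2 above 0.7 rad) and (horizontal distance between bin_full_b and place_2 above 0.04 m or value of joint tag_2 above 0.7 rad) and (horizontal distance between bin_low and place_2 above 0.04 m or value of joint tag_2 below -0.7 rad) and (horizontal distance between bin_empty and place_2 above 0.04 m or value of joint tag_2 below -0.7 rad) and (horizontal distance between bin_full_a and place_3 above 0.04 m or value of joint tag_3 above 0.7 rad) and (horizontal distance between bin_full_b and place_3 above 0.04 m or value of joint tag_3 above 0.7 rad) and (horizontal distance between bin_low and place_3 above 0.04 m or value of joint tag_3 below -0.7 rad) and (horizontal distance between bin_empty and place_3 above 0.04 m or value of joint tag_3 below -0.7 rad) and (horizontal distance between bin_full_a and place_4 above 0.04 m or value of joint tag_4 above 0.7 rad) and (horizontal distance between bin_full_b and place_4 above 0.04 m or value of joint tag_4 above 0.7 rad) and (horizontal distance between bin_low and place_4 above 0.04 m or value of joint tag_4 below -0.7 rad) and (horizontal distance between bin_empty and place_4 above 0.04 m or value of joint tag_4 below -0.7 rad) and angle between each of bin_full_a, bin_full_b, bin_low, bin_empty's own z axis and vertical below 0.1 rad); the robot touches nothing.
It fails at once if a tag that was right from the start was turned past upright ((horizontal distance between bin_full_b and place_3 below 0.04 m and value of joint tag_3 below 0 rad) or (horizontal distance between bin_full_b and place_4 below 0.04 m and value of joint tag_4 below 0 rad)).
It fails at once if a bin or a bystander was shifted more than 15 mm (distance of any of bin_full_a, bin_full_b, bin_low, bin_empty, tape, mixing_cup, eraser from where it was at the start of the episode above 0.015 m).
It fails at once if a bin or a bystander was lifted more than 8 mm from where it stands (height (world z) of any of bin_full_a, bin_full_b, bin_low, bin_empty above 0.016 m or height (world z) of any of tape, mixing_cup, eraser above 0.008 m).
It also fails if it takes over 58 s, if anything falls off the work surface, if the arm or the gripper's body presses on something with over 40 N, if the wrist force passes 120 N, or if a joint passes its speed limit or range.

ROBOT

A 6-joint arm with a two-finger parallel gripper is mounted at the origin on a cart in front of the work surface, level with it; the furniture and walls round the work are solid. World frame = base frame: x ahead of the robot, y to its left, z up, the work surface at z = 0. Lengths are in m, angles in rad, forces in N, time in s.
With the tool pointing down it reaches from about 0.35 to 0.85 m from the base axis. Payload 8.1 kg.
Tool frame: the origin (TCP) lies at the very end of the fingers, on their centre line; the grasp point (between the pads) lies 19 mm behind it; z points along the fingers, y is the direction in which the jaws open and shut (so a half turn about z gives the same grasp; the last joint's range is limited). The gripper opens to 93 mm and grips with 3 to 60 N. Pads are 15 mm wide; open, the fingers measure 128 mm over their backs; the gripper's body (75 mm by 188 mm) begins 65 mm behind the grasp point.
Start: joints at [-1.261, 0.13, 1.488, -0, 1.523, -0.085], TCP at [0.231, -0.554, 0.219] pointing down, gripper open.
Joint ranges: [-2.96, 2.96], [-0.89, 2.26], [0.02, 2.5], [-1.34, 4.48], [0, 2.73], [-2.66, 2.66]. Speed limits (rad/s): [2.39, 2.39, 2.79, 3.14, 3.14, 3.14].

INTERFACE

Orientations are given as a rotation vector (axis times angle).
In Python, from plant import robot gives the robot as it stands.
- The arm moves only by the shell command python3 -m inch 'ROWS' [FORCE]. ROWS is JSON, a list that holds one entry, the list of rows, each a list of 7 numbers: the shift along the tool's x, y, z in cm, then the turn, a rotation vector about the tool's x, y, z in degrees, then the gripper command: -1 is fully open, 1 is shut, values between are in proportion. A call has 1 to 5 rows; each row shifts and turns the commanded pose from where the row before left it, along the tool's axes as they then stand; what a row does not reach is not made up. A row lasts 1/10 s, in which the tool goes at most 50 mm and 8.59 degrees, less where a joint would pass 70% of its speed; a pose out of reach is approached as far as the arm can. A call with a gripper value outside its range is refused whole. The fingers move at their own pace and stop on an object; FORCE is the grip in N (left out, the last holds). Time passes only in rows, so rows that do not move let the fingers close. It gives the time, the measured TCP pose, the force and the opening at its end, in the units of the state.
- robot.read_state(): the state, without advancing time (a new reading comes with each control period).
- robot.read_camera(name): name is "scene" or "top"; returns a dict with "image" (420x560x3 uint8, blue, green, red), "K" (3x3 intrinsics, pixels), "distortion" ([k1, k2, p1, p2, k3] as OpenCV has them; the pictures are not rectified), "R" (3x3) and "t" (3): a world point X has camera coordinates R X + t. Camera axes: x right, y down, z forward; pixel columns grow to the right and rows downward; lengths in m; the calibration is good to about 2 mm. A picture is of the moment at which its call begins. There is no depth.
- robot.close_job(): hands the job in, once; it reports no verdict.
The state is a dict: "t": time; "q": joint angles; "dq": joint speeds; "joint_torque": joint torques, N m; "tool_pos": TCP position; "orientation": TCP orientation; "force": force on the tool from outside, world axes, zero at the start; "wrist_torque": the same for the moment, N m; "opening": finger opening in m.
Only numpy, scipy, OpenCV 4.12 (cv2) and the standard library are available. Lean on these libraries where they do the work, as an engineer would, in place of code of your own. Each camera call takes 0.05 s, during which the arm holds its last target. There are 200 camera calls.

## Working session

There is one attempt and no reset: what is moved stays moved. The work goes in short steps, Python scripts to look and compute and a shell command to move; the robot and the scene stay as the last step left them, time stands still between calls to the robot, and variables do not carry over. Pictures are saved under pics/ and viewed, about 8 in all and at most 12, crops included, and the job is handed in when it is done.

```bash
mkdir -p pics
python3 - <<'E'
from plant import robot
import cv2
for n in("scene","top"):
    c=robot.read_camera(n); cv2.imwrite(f"pics/{n}0.png",c["image"]); print(n,c["K"],c["distortion"],c["R"],c["t"])
s=robot.read_state(); print(s["t"],s["tool_pos"],s["orientation"],s["opening"],s["force"])
E
```

```text
scene [[402.3269547    0.         284.81744106]
 [  0.         402.3269547  211.92239951]
 [  0.           0.           1.        ]] [-0.12230007  0.          0.          0.          0.        ] [[-0.87408358 -0.48577081  0.00214674]
 [-0.36560625  0.65493987 -0.66135153]
 [ 0.31985928 -0.57886138 -0.75007303]] [0.4034308  0.3812946  0.65373638]
top [[513.16627472   0.         283.30672064]
 [  0.         513.16627472 205.57182899]
 [  0.           0.           1.        ]] [0.02838511 0.         0.         0.         0.        ] [[ 0.01646473 -0.99986391 -0.00103245]
 [-0.98258627 -0.01598906 -0.18511774]
 [ 0.18507604  0.00406239 -0.98271581]] [-0.16827166  0.55474583  0.96373912]
0.1 [ 0.23064726 -0.55333344  0.21769526] [-3.07896655e+00 -6.15802591e-01  3.14399044e-04] 0.0927754021505686 [ 0.31252598 -0.05044992 -0.21096691]
```

View pics/scene0.png

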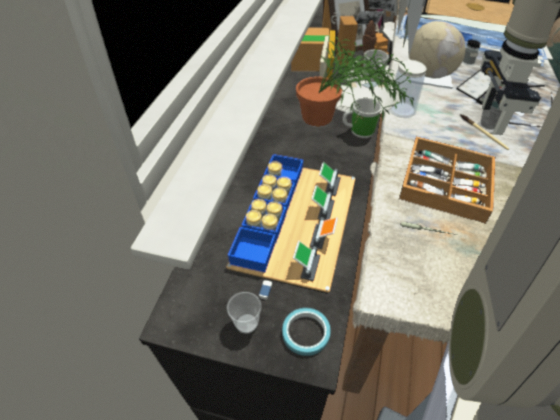

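View pics/top0.png

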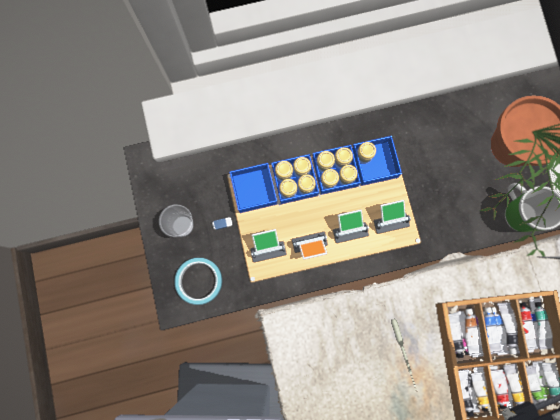

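The row, left to right in the top view, is: empty bin/green, full/orange, full/green (already right), one jar/green. So I need to flip tags 1, 2 and 4 from the left. I'll measure the tags and the sill next.

```bash
cat > h.py <<'E'
from plant import robot
import cv2, numpy as np
from scipy.spatial.transform import Rotation as Ro
def ray(c,p):
    u=cv2.undistortPoints(np.array([[p]],float),c["K"],np.array(c["distortion"]))[0,0]
    R=np.array(c["R"]);o=-R.T@np.array(c["t"]);d=R.T@np.array([u[0],u[1],1]);return o,d/np.linalg.norm(d)
def onz(c,p,z): o,d=ray(c,p);return o+d*(z-o[2])/d[2]
def tri(c1,p1,c2,p2):
    o1,d1=ray(c1,p1);o2,d2=ray(c2,p2)
    s=np.linalg.lstsq(np.c_[d1,-d2],o2-o1,rcond=None)[0];a,b=o1+s[0]*d1,o2+s[1]*d2
    return (a+b)/2,np.linalg.norm(a-b)
def tags(c):
    h=cv2.cvtColor(c["image"],cv2.COLOR_BGR2HSV);out=[]
    for n,lo,hi in(("g",(45,120,60),(85,255,255)),("o",(5,190,180),(14,255,255))):
        k,l,s,m=cv2.connectedComponentsWithStats(cv2.inRange(h,lo,hi))
        out+=[(n,m[i],s[i,4]) for i in range(1,k) if 100<s[i,4]<900 and 240<m[i][0]<430 and 190<m[i][1]<265]
    return sorted(out,key=lambda a:a[1][0])
E
python3 - <<'E'
from h import *
np.set_printoptions(precision=4,suppress=True)
t=robot.read_camera("top");s=robot.read_camera("scene")
T=tags(t);P=[]
for n,m,a in T:
    p=onz(t,m,.0477);P.append(p);print(n,m,a,p)
d=P[3]-P[0];yaw=np.arctan2(-d[0],-d[1]) # board y ~ world +y
# P ordered left (y+) to right
ey=(P[0]-P[3])[:2];ey/=np.linalg.norm(ey);ex=np.array([ey[1],-ey[0]])
print("ey",ey,"ex",ex,"spacing",[np.linalg.norm(P[i]-P[i+1]) for i in range(3)])
for i,p in enumerate(P):print("hinge",i,p[:2]-ex*(.0172 if T[i][0]=="g" else -.0172), "rel0",(p-P[0])[:2]@ex,(p-P[0])[:2]@ey)
for n,a,b in(("sill lower corner",(185,262),(155,158)),("sill upper",(138,243),(143,101))):print(n,tri(s,a,t,b))
print("sill edge right@?",[onz(t,(545,60),z) for z in(.1,.2)],[onz(t,(400,103),z) for z in(.1,.15,.2)])
st=robot.read_state();R=Ro.from_rotvec(st["orientation"]).as_matrix();print(R,"tool y heading",np.degrees(np.arctan2(R[1,1],R[0,1])),"ey heading",np.degrees(np.arctan2(ey[1],ey[0])))
E
```

```text
g [265.3662 240.3732] 284 [ 0.4882 -0.1251  0.0477]
g [350.7385 220.7562] 283 [ 0.5298 -0.2928  0.0477]
g [393.0245 211.0455] 286 [ 0.5507 -0.3765  0.0477]Traceback (most recent call last):
  File "<stdin>", line 7, in <module>
IndexError: list index out of range
```

```bash
sed -i 's/(5,190,180),(14,255,255)/(3,190,120),(13,255,255)/' h.py
python3 - <<'E'
from h import *
np.set_printoptions(precision=4,suppress=True)
t=robot.read_camera("top");s=robot.read_camera("scene")
print(cv2.cvtColor(t["image"],cv2.COLOR_BGR2HSV)[248,308:318:3])
T=tags(t);print(T)
P=[onz(t,m,.0477) for n,m,a in T]
ey=(P[0]-P[-1])[:2];ey/=np.linalg.norm(ey);ex=np.array([ey[1],-ey[0]])
print("ey",ey,"ex",ex)
for i,p in enumerate(P):print(T[i][0],"hinge",p[:2]-ex*(.0172 if T[i][0]=="g" else -.0172), "rel0",(p-P[0])[:2]@ex,(p-P[0])[:2]@ey)
for n,a,b in(("sill lower corner",(185,262),(155,158)),("sill upper",(138,243),(143,101))):print(n,tri(s,a,t,b))
print([onz(t,(400,103),z) for z in(.1,.2)])
st=robot.read_state();R=Ro.from_rotvec(st["orientation"]).as_matrix();print(R,"tool y",np.degrees(np.arctan2(R[1,1],R[0,1])),"ey",np.degrees(np.arctan2(ey[1],ey[0])))
E
```

```text
[[ 14 188 243]
 [ 14 188 243]
 [ 14 188 243]
 [ 14 187 243]]
[('g', array([265.3662, 240.3732]), np.int32(284)), ('g', array([350.7385, 220.7562]), np.int32(283)), ('g', array([393.0245, 211.0455]), np.int32(286))]
ey [-0.2414  0.9704] ex [0.9704 0.2414]
g hinge [ 0.4715 -0.1293] rel0 0.0 0.0
g hinge [ 0.5132 -0.2969] rel0 -1.665815671919493e-05 -0.17276969387932523
g hinge [ 0.534  -0.3807] rel0 1.0651648636632972e-18 -0.2590662649102823
sill lower corner (array([0.6175, 0.0688, 0.1733]), np.float64(0.0026125984418981936))
sill upper (array([0.7099, 0.0882, 0.192 ]), np.float64(0.009454467494188183))
[array([ 0.7556, -0.3836,  0.1   ]), array([ 0.715 , -0.3604,  0.2   ])]
[[ 0.9231  0.3846 -0.0002]
 [ 0.3846 -0.9231  0.0006]
 [ 0.     -0.0006 -1.    ]] tool y -67.37876099308838 ey 103.96780451064865
```

```bash
python3 -m inch '[[[0,0,0,0,0,8.5,1],[0,-4,0,0,0,0,1],[4,-4,0,0,0,0,1],[4,-1.5,0,0,0,0,1],[4,0,0,0,0,0,1]]]' 20
```

```text
t: 0.8
tool_pos: [0.3211, -0.4363, 0.219]
orientation: [3.118, 0.385, 0.0]
force: [0.1, -1.2, -0.3]
opening: 0.0578
```

```bash
cat > rel.py <<'E'
from h import *
s=robot.read_state();p=s["tool_pos"];ex=np.array([.9704,.2414]);ey=np.array([-.2414,.9704])
R=Ro.from_rotvec(s["orientation"]).as_matrix()
for i,H in enumerate([(.4715,-.1293),(.4924,-.2131),(.5132,-.2969),(.534,-.3807)]):
    d=p[:2]-np.array(H);print(i+1,"x cm %.2f tool-y offset cm %.2f"%(100*d@ex,-100*d@ey))
print("z",p[2],"xhead",np.degrees(np.arctan2(R[1,0],R[0,0])),R[:,2],s["force"],s["opening"],s["t"])
E
python3 rel.py
```

```text
1 x cm -22.00 tool-y offset cm 26.16
2 x cm -22.01 tool-y offset cm 17.52
3 x cm -22.00 tool-y offset cm 8.89
4 x cm -22.00 tool-y offset cm 0.25
z 0.21901392721900834 xhead 14.073989096949731 [ 2.08178635e-04 -1.34846643e-04 -9.99999969e-01] [ 0.11441593 -1.16679503 -0.34126526] 0.0577630704913148 0.8
```

```bash
python3 -m inch '[[[4,-0.2,0,0,0,0,1],[4,0,0,0,0,0,1],[4,0,0,0,0,0,1],[4,0,0,0,0,0,1],[4,0,0,0,0,0,1]]]' && python3 -m inch '[[[4,0,0,0,0,0,1],[4,0,0,0,0,0,1],[0,0,4,0,0,0,1],[0,0,2,0,0,0,1],[0,0,0,0,0,0,1]]]' && python3 rel.py
python3 -c "
from h import *
for n in('top','scene'):cv2.imwrite(f'pics/{n}1.png',robot.read_camera(n)['image'])"
```

```text
t: 1.3
tool_pos: [0.5156, -0.3866, 0.2186]
orientation: [3.118, 0.386, -0.0]
force: [0.4, -1.3, 0.7]
opening: 0.0176
t: 1.8
tool_pos: [0.5897, -0.3658, 0.1533]
orientation: [-3.112, -0.386, 0.009]
force: [-0.4, -0.7, -0.1]
opening: 0.0004
1 x cm 5.76 tool-y offset cm 25.81
2 x cm 5.76 tool-y offset cm 17.17
3 x cm 5.76 tool-y offset cm 8.54
4 x cm 5.77 tool-y offset cm -0.10
z 0.15332035681364245 xhead 14.159759573917038 [-0.00666969  0.00478271 -0.99996632] [-0.4439176  -0.66229792 -0.12626671] 0.0003885287748973898 1.8
```

View pics/scene1.png

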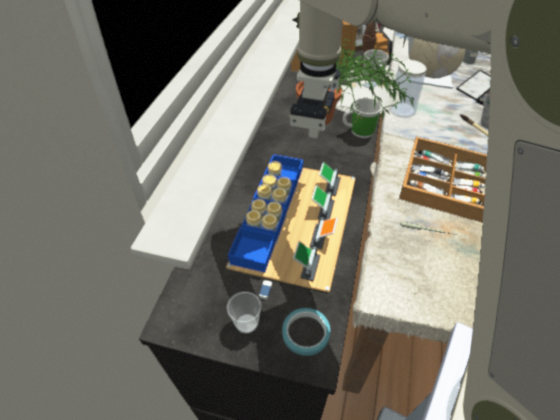

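Run:
```python
from h import *
p=robot.read_state()["tool_pos"]
for n in("scene","top"):
    c=robot.read_camera(n);R=np.array(c["R"])
    for z in(.155,.05,.0):print(n,z,cv2.projectPoints(np.array([[p[0],p[1],z]]),cv2.Rodrigues(R)[0],np.array(c["t"]),c["K"],np.array(c["distortion"]))[0].ravel())
```

```text
scene 0.155 [312.7145119  135.95796307]
scene 0.05 [310.5480829  169.00015293]
scene 0.0 [309.61319602 183.07889212]
top 0.155 [400.14326792 178.08667003]
top 0.05 [388.37259794 190.63479218]
top 0.0 [383.56826885 195.75820951]
```

View pics/top1.png

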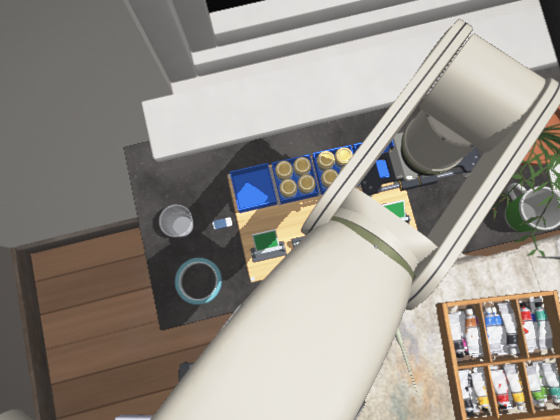

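```bash
python3 -m inch '[[[0.1,0,3.5,0,0,0,1],[0,0,3.5,0,0,0,1],[0,0,2.8,0,0,0,1],[0,0,0.4,0,0,0,1],[0,0,0,0,0,0,1]]]' && python3 rel.py && python3 -m inch '[[[-1.5,0,0,0,0,0,1],[-1.5,0,0,0,0,0,1],[-1.5,0,0,0,0,0,1],[-1.5,0,0,0,0,0,1],[-1,0,0,0,0,0,1]]]' && python3 rel.py
python3 -c "
from h import *
for n in('scene',):cv2.imwrite(f'pics/{n}2.png',cv2.resize(robot.read_camera(n)['image'][120:310,200:400],None,fx=3,fy=3))"
```

```text
t: 2.5
tool_pos: [0.5927, -0.3679, 0.0576]
orientation: [3.118, 0.386, 0.0]
force: [0.1, -0.5, 0.3]
opening: 0.0002
1 x cm 6.00 tool-y offset cm 26.08
2 x cm 6.00 tool-y offset cm 17.45
3 x cm 6.00 tool-y offset cm 8.81
4 x cm 6.01 tool-y offset cm 0.18
z 0.05759417335490444 xhead 14.100237445097605 [ 2.72402871e-04 -2.02413181e-04 -9.99999942e-01] [ 0.11474393 -0.52752756  0.33400654] 0.00021112578436758395 2.5
t: 3.0
tool_pos: [0.5257, -0.3866, 0.0605]
orientation: [3.114, 0.385, 0.005]
force: [0.0, 0.3, -0.1]
opening: 0.0003
1 x cm -0.95 tool-y offset cm 26.28
2 x cm -0.96 tool-y offset cm 17.64
3 x cm -0.95 tool-y offset cm 9.01
4 x cm -0.95 tool-y offset cm 0.37
z 0.06052224758746213 xhead 14.094599439542518 [ 0.00396626 -0.00360172 -0.99998565] [ 0.02708211  0.256808   -0.09877811] 0.00026312444446558326 3.0
```

View pics/scene2.png

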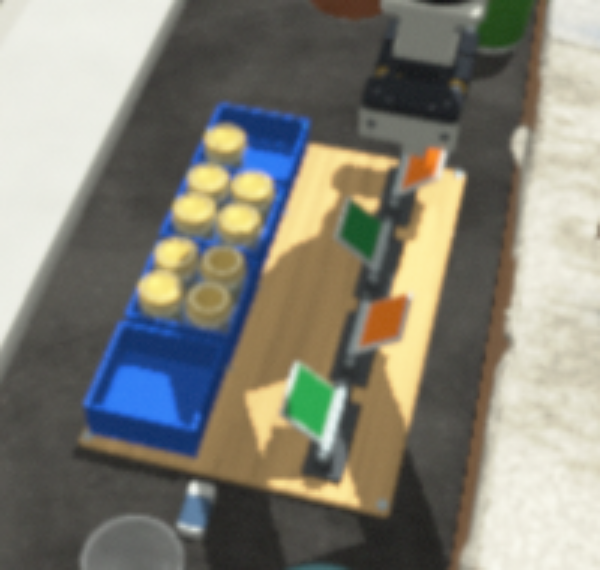

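Tag 4 now shows orange. Next I'll lift and go behind tag 1, the leftmost.

```bash
python3 -m inch '[[[0,0,-3,0,0,0,1],[0,0,-3,0,0,0,1],[2,-4,0,0,0,0,1],[2,-4,0,0,0,0,1],[2,-4,0,0,0,0,1]]]' && python3 -m inch '[[[1,-4,0,0,0,0,1],[0,-4,0,0,0,0,1],[0,-4,0,0,0,0,1],[0,-2,0,0,0,0,1],[0,0,0,0,0,0,1]]]' && python3 rel.py
```

```text
t: 3.55
tool_pos: [0.5551, -0.253, 0.119]
orientation: [3.116, 0.384, 0.005]
force: [0.6, 0.4, -0.2]
opening: 0.0006
t: 4.05
tool_pos: [0.5299, -0.1129, 0.1183]
orientation: [3.117, 0.391, 0.004]
force: [-0.1, -0.6, 0.9]
opening: 0.0003
1 x cm 6.06 tool-y offset cm -0.18
2 x cm 6.06 tool-y offset cm -8.82
3 x cm 6.06 tool-y offset cm -17.45
4 x cm 6.07 tool-y offset cm -26.08
z 0.11834474317004035 xhead 14.299027715492393 [ 2.28078026e-03  5.11596190e-05 -9.99997398e-01] [-0.09310634 -0.60894429  0.86650746] 0.00032650145997286956 4.05
```

```bash
python3 -m inch '[[[0,0.2,2.5,0,0,0,1],[0,0,2.5,0,0,0,1],[0,0,1.2,0,0,0,1],[0,0,0,0,0,0,1],[0,0,0,0,0,0,1]]]' && python3 rel.py && python3 -m inch '[[[-1.5,0,0,0,0,0,1],[-1.5,0,0,0,0,0,1],[-1.5,0,0,0,0,0,1],[-1.5,0,0,0,0,0,1],[-1.2,0,0,0,0,0,1]]]' && python3 rel.py
python3 -c "
from h import *
for n in('scene',):cv2.imwrite(f'pics/{n}3.png',cv2.resize(robot.read_camera(n)['image'][120:310,200:400],None,fx=3,fy=3))"
```

```text
t: 4.55
tool_pos: [0.5304, -0.118, 0.0556]
orientation: [3.117, 0.385, 0.001]
force: [-0.3, -0.1, -1.0]
opening: 0.0003
1 x cm 5.99 tool-y offset cm 0.32
2 x cm 5.98 tool-y offset cm -8.32
3 x cm 5.98 tool-y offset cm -16.95
4 x cm 5.99 tool-y offset cm -25.58
z 0.05558971920036701 xhead 14.094971447858477 [ 7.82400059e-04 -3.04990533e-04 -9.99999647e-01] [-0.34523758 -0.13189069 -1.00431886] 0.00025709367613497864 4.55
t: 5.05
tool_pos: [0.4604, -0.1358, 0.0564]
orientation: [3.116, 0.386, 0.004]
force: [0.3, -0.4, 0.5]
opening: 0.0008
1 x cm -1.23 tool-y offset cm 0.36
2 x cm -1.24 tool-y offset cm -8.28
3 x cm -1.23 tool-y offset cm -16.91
4 x cm -1.23 tool-y offset cm -25.54
z 0.05639592681493864 xhead 14.109346093528252 [ 0.00254203 -0.00112871 -0.99999613] [ 0.30125833 -0.38912564  0.47717421] 0.0008196829477736994 5.05
```

View pics/scene3.png

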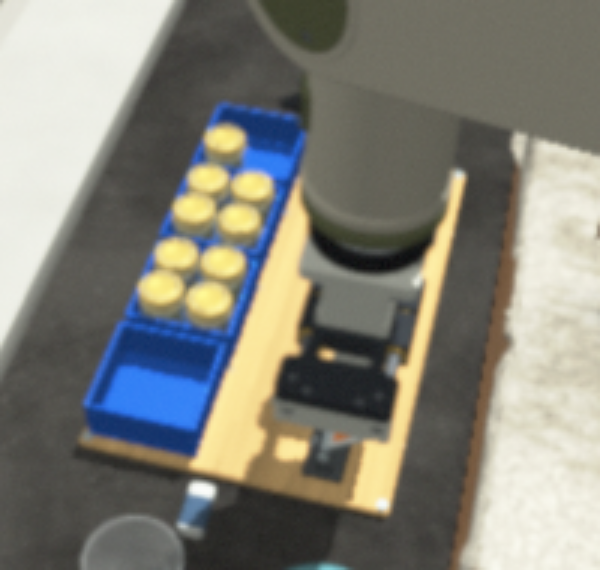

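Tag 1 has flipped, since orange shows under the gripper. Next is tag 2, pushed from the front.

```bash
python3 -m inch '[[[0,0,-3,0,0,0,1],[0,0,-3,0,0,0,1],[-2.4,4.15,0,0,0,0,1],[-2.4,4.15,0,0,0,0,1],[0,0,0,0,0,0,1]]]' && python3 rel.py && python3 -m inch '[[[0,0,2.5,0,0,0,1],[0,0,2.5,0,0,0,1],[0,0,1.2,0,0,0,1],[0,0,0,0,0,0,1],[0,0,0,0,0,0,1]]]' && python3 rel.py
```

```text
t: 5.6
tool_pos: [0.4332, -0.2322, 0.1164]
orientation: [3.115, 0.379, 0.002]
force: [-0.1, 0.6, 0.0]
opening: 0.001
1 x cm -6.20 tool-y offset cm 9.06
2 x cm -6.21 tool-y offset cm 0.42
3 x cm -6.20 tool-y offset cm -8.21
4 x cm -6.20 tool-y offset cm -16.85
z 0.11640771034030761 xhead 13.872283263180485 [ 0.00203041 -0.00354451 -0.99999166] [-0.06316433  0.6048686   0.04816308] 0.0010438713701534604 5.6
t: 6.1
tool_pos: [0.4341, -0.227, 0.0534]
orientation: [3.117, 0.387, 0.001]
force: [-0.5, 0.4, 0.3]
opening: 0.0004
1 x cm -5.98 tool-y offset cm 8.58
2 x cm -5.99 tool-y offset cm -0.06
3 x cm -5.99 tool-y offset cm -8.69
4 x cm -5.98 tool-y offset cm -17.32
z 0.053404254516672675 xhead 14.144208713741982 [ 4.30221634e-04 -1.76529918e-04 -9.99999892e-01] [-0.4954506   0.43001589  0.3455849 ] 0.00040477017025912894 6.1
```

Push over, then lift and back away to clear the view.

```bash
python3 -m inch '[[[1.5,0,0,0,0,0,1],[1.5,0,0,0,0,0,1],[1.5,0,0,0,0,0,1],[1.5,0,0,0,0,0,1],[1.2,0,0,0,0,0,1]]]' && python3 rel.py && python3 -m inch '[[[0,0,-3,0,0,0,1],[0,0,-4,0,0,0,1],[-3,3,-3,0,0,0,1],[-4,4,0,0,0,0,1],[-4,4,0,0,0,0,1]]]' && python3 -m inch '[[[-4,4,0,0,0,0,1],[-4,4,0,0,0,0,1],[-4,4,0,0,0,0,1],[-2,2,0,0,0,0,1],[0,0,0,0,0,0,1]]]'
python3 - <<'E'
from h import *
a=robot.read_camera('scene')['image'];b=robot.read_camera('top');print(tags(b))
cv2.imwrite('pics/end.png',np.hstack([cv2.resize(a[120:360,180:400],(400,436)),cv2.resize(b["image"][120:310,140:430],(400,436))]))
E
```

```text
t: 6.6
tool_pos: [0.5054, -0.2097, 0.0545]
orientation: [3.116, 0.387, 0.004]
force: [-2.7, -0.6, 2.6]
opening: 0.0003
1 x cm 1.35 tool-y offset cm 8.62
2 x cm 1.35 tool-y offset cm -0.01
3 x cm 1.35 tool-y offset cm -8.65
4 x cm 1.36 tool-y offset cm -17.28
z 0.05450473427638591 xhead 14.145996155622937 [ 0.00249434 -0.00126975 -0.99999608] [-2.65715185 -0.6477798   2.58344938] 0.0003093539891357592 6.6
t: 7.1
tool_pos: [0.432, -0.3323, 0.1548]
orientation: [3.113, 0.389, 0.005]
force: [-0.4, -0.5, -0.5]
opening: 0.0003
t: 7.6
tool_pos: [0.3375, -0.487, 0.1527]
orientation: [3.116, 0.379, -0.0]
force: [-0.2, -0.1, -1.0]
opening: 0.0007
[('g', array([308.13475177, 230.55319149]), np.int32(282)), ('g', array([350.7385159 , 220.75618375]), np.int32(283))]
```

View pics/end.png

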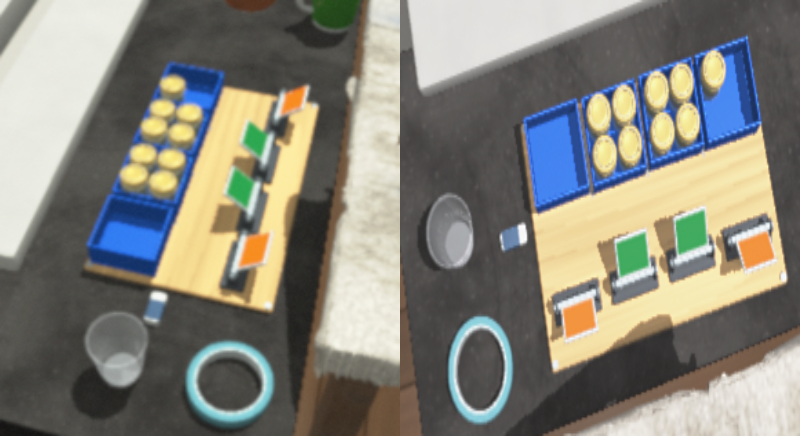

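The row now reads orange (empty), green (full), green (full), orange (one jar). The bins and the things around the board are in place, and the arm is clear.

```bash
python3 -c "
from plant import robot
print(robot.close_job())"
```

```text
the job is handed in; nothing more can be done
None
```

All four tags now show the right face, and the job is handed in; it reported no verdict. With the closed gripper I pushed the leftmost and rightmost tags forward to orange, for the empty bin and the one-jar bin. I pushed the second from the left back to green for its full bin and left the third, already right, alone.

- **Tags:** in the last pictures from both cameras the row reads orange, green, green, orange. In the top view the untouched third tag's centre is at the same pixel as at the start.
- **Surroundings:** by eye, the bins, tape, cup and eraser look unmoved; I did not measure them.
- **Arm:** it ended about 15 cm above the bench, well clear of the board. The forces I read between moves stayed below 4 N, and the robot's clock was at about 7.7 s.
- **Failed check:** my colour mask for orange never detected an orange tag, because the threshold was slightly off. The orange tags were therefore confirmed by eye only, and the position of the second tag's hinge came from the spacing of the other three.

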